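# Find the rocking tub lid and hold it down

### The arm

A 6-joint arm with a two-finger parallel gripper is mounted at the origin on the work surface. World frame = base frame: x ahead of the robot, y to its left, z up, the work surface at z = 0. Lengths are in mm, angles in rad, forces in N, time in s.
With the tool pointing down it reaches from about 350 to 975 mm from the base axis. Payload 7.1 kg.
Tool frame: the origin (TCP) lies at the very end of the fingers, on their centre line; the grasp point (between the pads) lies 19 mm behind it (ctrl.pinch_z is the distance from the TCP to the grasp point, in mm); z points along the fingers, y is the direction in which the jaws open and shut (so a half turn about z gives the same grasp; the last joint's range is limited). The gripper opens to 88 mm and grips with 3 to 60 N. Pads are 20 mm wide; open, the fingers measure 115 mm over their backs; the gripper's body (75 mm by 178 mm) begins 61 mm behind the grasp point.
Start: joints at [1.251, 0.423, 1.63, -0, 1.089, -0.019], TCP at [185.146, 596.93, 222.675] pointing down, gripper open.
Joint ranges: [-3, 3], [-0.9, 2.11], [0.09, 2.58], [-1.31, 4.45], [0.11, 2.69], [-2.54, 2.54]. Speed limits (rad/s): [2.39, 2.39, 3.01, 3.14, 3.14, 3.14].

### API

Orientations are given as a rotation vector (axis times angle).
In Python, from workcell import ctrl gives the robot as it stands.
- The arm moves only by the shell command python3 -m inch 'ROWS' [OPENING]. ROWS is JSON, a list of rows, each an object with "xyz": the shift along the tool's x, y, z in cm, a list of three; "spin": the turn about the tool's z in degrees. A call has 1 to 20 rows; each row is the pose to reach, as a shift and turn from the pose measured when the call began, along the tool's axes at that moment; what a row does not reach only later rows make up. A row lasts 1/10 s, in which the tool goes at most 50 mm and 8.59 degrees, less where a joint would pass 70% of its speed; a pose out of reach is approached as far as the arm can. A call with a gripper value outside its range is refused whole. OPENING is the closure, from 0 (fully open) to 1 (shut), set as the call begins (- or left out, the last holds). The fingers move at their own pace and stop on an object; the grip force is fixed at half the most. Time passes only in rows, so rows that repeat a pose let the fingers close. It gives the time, the measured TCP pose, the force and the opening at its end, in the units of the state.
- ctrl.get_obs(): the state, without advancing time (a new reading comes with each control period).
- ctrl.get_image(name): name is "side" or "top" or "wrist"; returns the picture (480x640x3 uint8, red, green, blue); there is no depth.
- ctrl.camera_info(name): a dict with "camera_matrix" (3x3 intrinsics, pixels), "R" (3x3) and "t" (3): a world point X has camera coordinates R X + t; the wrist camera has in their place "hand_eye" (4x4, takes a point from camera to tool coordinates, whose origin is the TCP and whose axes are the flange's). Camera axes: x right, y down, z forward; pixel columns grow to the right and rows downward; lengths in mm; the calibration is good to about 2 mm. A picture is of the moment at which its call begins: read the wrist's pose just before it. camera_info takes no time and is no camera call.
- ctrl.close_job(): hands the job in, once; it reports no verdict.
The state is a dict: "t": time; "qpos": joint angles; "qvel": joint speeds; "joint_torque": joint torques, N m; "ee_pos": TCP position; "orientation": TCP orientation; "ft_force": force on the tool from outside, world axes, zero at the start; "moment": the same for the moment, N m; "width": finger opening in mm.
Only numpy, scipy, OpenCV 4.12 (cv2) and the standard library are available. Lean on these libraries where they do the work, as an engineer would, in place of code of your own. Each camera call takes 0.05 s, during which the arm holds its last target. There are 200 camera calls.

### The job

One of the four tub lids on the tray does not sit properly and rocks. Press gently on the edges of the lids with a fingertip until you find the one that tips, then press that lid down at its middle until it sits flat on its tub, and finish while still holding it down there so that I can close its clips. Do not grip or lift anything, and leave the other things on the counter alone.

Things in the scene. Friction and masses are not known exactly. Their poses are not given: they have to be found in the camera images.
- tray: Shallow wooden tray fixed on the counter, 262 mm (its x) by 392 mm (its y), rim 26 mm high; origin at the centre of its underside, on the counter; x points away from the robot, turned by up to 0.25 rad.
- lid_place_1 (a point): Middle of the top of the lid at the near left place of the tray, axes parallel to the tray's; the real lid top lies 0 to 4 mm higher than this point, sound or rocking. White tub, 80 mm square, fixed in the tray, with a flat grey lid 90 mm square, 6 mm thick, skirt 11 mm. All four look the same; their side clips hang open and stay so.
- lid_place_2 (a point): Middle of the top of the lid at the near right place of the tray, axes parallel to the tray's; the real lid top lies 0 to 4 mm higher than this point, sound or rocking. Tub and lid as at lid_place_1. No reading tells at which place the rocking lid is. A sound lid gives at most 1.5 mm, at 12 N, and stays level.
- lid_place_3 (a point): Middle of the top of the lid at the far left place of the tray, axes parallel to the tray's; the real lid top lies 0 to 4 mm higher than this point, sound or rocking. Tub and lid as at lid_place_1. The rocking lid, pressed by any edge (say 30 mm from the middle), tips that way until the edge meets the rim, at 1 to 3 N, and springs back.
- lid_place_4 (a point): Middle of the top of the lid at the far right place of the tray, axes parallel to the tray's; the real lid top lies 0 to 4 mm higher than this point, sound or rocking. Tub and lid as at lid_place_1. The rocking lid, pressed within 8 mm of its middle, sits flat on its rim at about 7 N and rises when let go: hold it with 10 to 20 N. Over 40 N on anything is too much.
- lid_drop (a joint): How far the middle of the rocking lid (wherever it is) has sunk, m: 0 as found, 0.004 seated on its rim, negative if pulled up.
- lid_rock_x (a joint): Tilt of the rocking lid about its own x axis (parallel to the tray's x), rad: 0 level, up to about 0.1 either way when an edge on its left or right is pressed.
- lid_rock_y (a joint): Tilt of the rocking lid about its own y axis (parallel to the tray's y), rad: 0 level, up to about 0.1 either way when its near or far edge is pressed.
- ramekin: Bystander: bronze-coloured aluminium ramekin, 72 mm across, 42 mm high, loose in one of the two middle bays of the tray, between tubs; origin at the centre of its underside.
- salt_jar: Bystander: small glass jar with a steel cap, 56 mm across, 65 mm high, loose in the other middle bay of the tray; origin at the centre of its underside.
- bowl: Bystander: white porcelain bowl, 150 mm across, 65 mm high, left of the tray; origin at the centre of its underside.
- rolling_pin: Bystander: walnut rolling pin, 48 mm thick, 380 mm long, lying along its y beyond the tray; origin under its middle.
- cutter: Bystander: steel cutter ring, 72 mm across, 35 mm high, right of the tray; origin at the centre of its underside.
- spoon: Bystander: wooden spoon, 240 mm long, lying left of the tray, its bowl end towards +x; origin on its underside.

How it is judged (in metres and radians):
On the way:
1. the rocking lid has been found: pressed at an edge, it tipped by more than 0.03 rad ((value of joint any of lid_rock_x, lid_rock_y above 0.03 rad or value of joint any of lid_rock_x, lid_rock_y below -0.03 rad)), for 0.1 s.
At the end, for the whole second after the job is handed in: The lid that rocked is held down on its tub's rim (its middle sunk more than 3 of 4 mm), flat to within 0.03 rad about both axes, by the fingers pressing with 3 to 40 N (value of joint lid_drop above 0.003 m and not (value of joint lid_rock_x above 0.03 rad) and not (value of joint lid_rock_x below -0.03 rad) and not (value of joint lid_rock_y above 0.03 rad) and not (value of joint lid_rock_y below -0.03 rad) and contact force between the fingers and anything else between 3 and 40 N); the arm keeps its last pose, push and grip.
It fails at once if a bystander (ramekin, salt jar, bowl, rolling pin, cutter, spoon) is moved by more than 15 mm or lifted (distance of any of ramekin, salt_jar, bowl, rolling_pin, cutter, spoon from where it was at the start of the episode above 0.015 m).
It fails at once if the lid is pulled or lifted up (more than 4 mm) instead of pressed (value of joint lid_drop below -0.004 m).
It fails at once if the fingers press anything harder than 40 N (contact force between the fingers and anything else above 40 N).
It also fails if it takes over 53 s, if anything falls off the work surface, if the arm or the gripper's body presses on something with over 40 N, if the wrist force passes 120 N, or if a joint passes its speed limit or range.

## Working session

There is one attempt and no reset: what is moved stays moved. The work goes in short steps, Python scripts to look and compute and a shell command to move; the robot and the scene stay as the last step left them, time stands still between calls to the robot, and variables do not carry over. Pictures are saved under pics/ and viewed, about 8 in all and at most 12, crops included, and the job is handed in when it is done.

```bash
mkdir -p pics; ls; python3 - <<'E'
from workcell import ctrl
import cv2, numpy as np
o=ctrl.get_obs(); print({k:np.round(v,3) for k,v in o.items()})
for n in("top","side"):
    cv2.imwrite(f"pics/{n}0.png",ctrl.get_image(n)[:,:,::-1]); i=ctrl.camera_info(n)
    print(n,{k:np.round(v,3).tolist() if not isinstance(v,str) else v for k,v in i.items()})
print(ctrl.camera_info("wrist"))
E
```

```text
pics
{'t': np.float64(0.0), 'qpos': array([ 1.251,  0.424,  1.631, -0.   ,  1.089, -0.019]), 'qvel': array([ 0.   , -0.   ,  0.002,  0.   ,  0.001, -0.001]), 'joint_torque': array([-2.0000e-03, -5.4462e+01, -2.7367e+01,  6.4000e-02,  2.3000e-02,
       -0.0000e+00]), 'ee_pos': array([184.974, 596.416, 221.892]), 'orientation': array([-4.710e-01, -3.106e+00,  2.000e-03]), 'ft_force': array([ 0.27 , -0.048,  0.404]), 'moment': array([-0.038,  0.04 , -0.012]), 'width': np.float64(87.955)}
top {'camera_matrix': [[553.268, 0.0, 320.788], [0.0, 553.268, 236.013], [0.0, 0.0, 1.0]], 'R': [[-0.024, -1.0, -0.014], [-0.985, 0.026, -0.173], [0.173, 0.01, -0.985]], 't': [29.711, 615.713, 1419.628]}
side {'camera_matrix': [[605.419, 0.0, 317.2], [0.0, 605.419, 249.014], [0.0, 0.0, 1.0]], 'R': [[0.67, 0.743, 0.015], [0.429, -0.37, -0.824], [-0.606, 0.558, -0.566]], 't': [-401.331, -179.761, 2018.593]}
{'camera_matrix': array([[334.76921905,   0.        , 321.59958603],
       [  0.        , 334.76921905, 238.21909849],
       [  0.        ,   0.        ,   1.        ]]), 'hand_eye': array([[-3.81605757e-04, -9.54913954e-01, -2.96882460e-01,
         8.19518269e+01],
       [ 9.99998414e-01, -8.80849105e-04,  1.54785146e-03,
         9.95508405e-01],
       [-1.73957361e-03, -2.96881398e-01,  9.54912776e-01,
        -1.62078099e+02],
       [ 0.00000000e+00,  0.00000000e+00,  0.00000000e+00,
         1.00000000e+00]])}
```

View pics/top0.png

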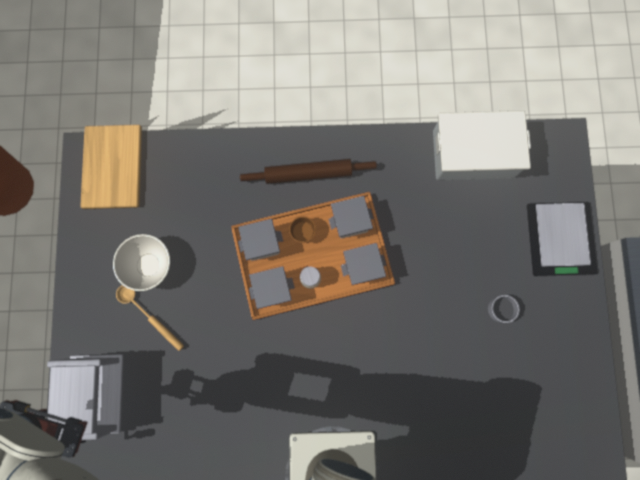

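View pics/side0.png

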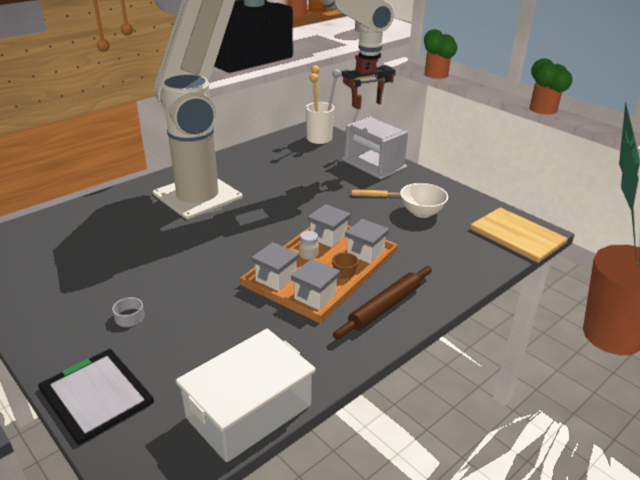

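Top view: lids at about (259,240) far left, (351,216) far right, (270,288) near left and (364,264) near right. The ramekin is at (302,230) and the jar at (310,276). In the side view the lids are near (330,222), (366,238), (275,263) and (316,283). Next I'll mask the lids and triangulate their centres.

```bash
cat > h.py <<'E'
import cv2, numpy as np
from workcell import ctrl
def lids(img,boxc,r,lo,hi,amin):
    out=[]
    hsv=cv2.cvtColor(img,cv2.COLOR_RGB2HSV)
    m=cv2.inRange(hsv,lo,hi); m=cv2.morphologyEx(m,cv2.MORPH_OPEN,np.ones((3,3),np.uint8))
    for c in boxc:
        k=np.zeros_like(m); cv2.circle(k,c,r,255,-1); k&=m
        cs,_=cv2.findContours(k,cv2.RETR_EXTERNAL,cv2.CHAIN_APPROX_NONE)
        out.append(max(cs,key=cv2.contourArea))
    return m,out
def ray(n,uv):
    i=ctrl.camera_info(n);K,R,t=[np.array(i[k]) for k in("camera_matrix","R","t")]
    d=R.T@np.linalg.solve(K,[uv[0],uv[1],1]); return -R.T@t,d/np.linalg.norm(d)
def tri(rays):
    A=np.zeros((3,3));b=np.zeros(3)
    for c,d in rays:
        P=np.eye(3)-np.outer(d,d);A+=P;b+=P@c
    X=np.linalg.solve(A,b); return X,[np.linalg.norm((np.eye(3)-np.outer(d,d))@(X-c)) for c,d in rays]
def plane(r,z): return r[0]+r[1]*(z-r[0][2])/r[1][2]
E
python3 - <<'E'
import cv2,numpy as np
a=cv2.imread('pics/top0.png')[:,:,::-1];b=cv2.imread('pics/side0.png')[:,:,::-1]
for im,pts in((a,[(259,240),(364,264),(270,288),(351,216),(290,215),(240,300),(270,310),(276,262)]),(b,[(330,220),(368,235),(275,260),(316,277),(316,295),(275,275),(290,290)])):
    h=cv2.cvtColor(np.ascontiguousarray(im),cv2.COLOR_RGB2HSV)
    for p in pts: print(p,im[p[1],p[0]],h[p[1],p[0]])
A=cv2.resize(a[180:330,220:410],None,fx=4,fy=4)[:,:,::-1]; B=cv2.resize(b[200:320,235:405],None,fx=4,fy=4)[:,:,::-1]
cv2.imwrite('pics/crop.png',np.vstack([cv2.resize(A,(600,474)),cv2.resize(B,(600,424))])[:, :] if 0 else np.hstack([cv2.resize(A,(400,316)),cv2.resize(B,(400,316))]))
E
```

```text
(259, 240) [120 122 127] [111  14 127]
(364, 264) [120 121 126] [115  12 126]
(270, 288) [122 123 128] [115  12 128]
(351, 216) [118 118 124] [120  12 124]
(290, 215) [151 102  61] [ 14 152 151]
(240, 300) [86 86 87] [120   3  87]
(270, 310) [172 115  69] [ 13 153 172]
(276, 262) [174 117  69] [ 14 154 174]
(330, 220) [140 136 140] [150   7 140]
(368, 235) [141 137 143] [140  11 143]
(275, 260) [139 136 141] [138   9 141]
(316, 277) [141 138 142] [143   7 142]
(316, 295) [174 165 154] [ 17  29 174]
(275, 275) [174 165 153] [ 17  31 174]
(290, 290) [213 135  70] [ 14 171 213]
```

View pics/crop.png

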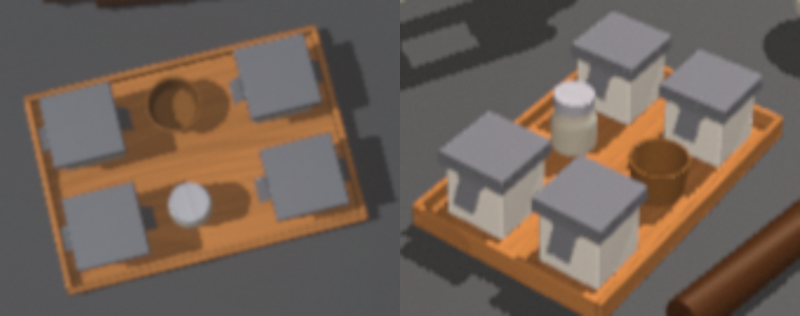

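```bash
cat > m.py <<'E'
from h import *
a=cv2.imread('pics/top0.png')[:,:,::-1].copy();b=cv2.imread('pics/side0.png')[:,:,::-1].copy()
T=[(270,288),(364,264),(259,240),(351,216)];S=[(330,220),(275,260),(368,235),(316,277)]
def quads(im,cs,lo,hi,r,k):
    h=cv2.cvtColor(im,cv2.COLOR_RGB2HSV);m=cv2.inRange(h,(0,0,lo),(180,28,hi)); o=[]
    for c in cs:
        z=np.zeros_like(m);cv2.circle(z,c,r,255,-1);z&=m
        z=cv2.morphologyEx(z,cv2.MORPH_OPEN,np.ones((k,k),np.uint8))
        C=max(cv2.findContours(z,cv2.RETR_EXTERNAL,cv2.CHAIN_APPROX_NONE)[0],key=cv2.contourArea)
        M=cv2.moments(C);hull=cv2.convexHull(C)
        q=cv2.approxPolyN(hull,4)[0] if hasattr(cv2,'approxPolyN') else None
        # centre: diagonal intersection
        q=q.astype(float);p,d1,d2=q[0],q[2]-q[0],q[3]-q[1]
        s=np.linalg.solve(np.c_[d1,-d2],q[1]-p)[0]
        o.append((np.array([M['m10'],M['m01']])/M['m00'],p+s*d1,cv2.contourArea(C),q))
    return o
qt=quads(a,T,108,140,30,13);qs=quads(b,S,131,150,30,3)
for i in range(4):
    t,s=qt[i],qs[i]
    X,e=tri([ray('top',t[0]),ray('side',s[0])]);Y,f=tri([ray('top',t[1]),ray('side',s[1])])
    print(i+1,'moments',X.round(1),np.round(e,1),'diag',Y.round(1),np.round(f,1),'areas',t[2],s[2])
    P=np.array([plane(ray('top',c),X[2])[:2] for c in t[3]]);Q=np.array([plane(ray('side',c),X[2])[:2] for c in s[3]])
    print('  sides top',np.linalg.norm(P-np.roll(P,1,0),axis=1).round(0),'side',np.linalg.norm(Q-np.roll(Q,1,0),axis=1).round(0))
h=cv2.cvtColor(a,cv2.COLOR_RGB2HSV);m=cv2.inRange(h,(5,90,60),(25,255,255));z=np.zeros_like(m);z[180:330,220:410]=255;m&=z
C=max(cv2.findContours(m,cv2.RETR_EXTERNAL,cv2.CHAIN_APPROX_NONE)[0],key=cv2.contourArea)
q=cv2.boxPoints(cv2.minAreaRect(C));P=np.array([plane(ray('top',c),26) for c in q]);print('tray',P.round(0)[:,:2].tolist(),P.mean(0).round(1),np.linalg.norm(P-np.roll(P,1,0),axis=1).round(0))
for k in range(4):
    d=P[k]-P[k-1]; print(round(float(np.arctan2(d[1],d[0])),3),end=' ')
for nm,uvt,uvs in(('jar cap',(310,276),(309,239)),): print(nm,tri([ray('top',uvt),ray('side',uvs)]))
E
python3 m.py
```

```text
1 moments [480.7 150.2  86.1] [0.8 0.8] diag [484.6 148.2  89.2] [1.7 1.7] areas 1058.5 399.0
  sides top [ 85. 100.  90.  79.] side [88. 83. 83. 83.]
2 moments [536.2 -94.4  83.9] [0.2 0.2] diag [540.4 -95.1  88.4] [0.8 0.8] areas 1006.5 559.0
  sides top [ 80.  88. 103.  86.] side [86. 84. 88. 84.]
3 moments [608.6 178.8  83.2] [0.5 0.5] diag [609.7 181.1  85.2] [3.3 3.3] areas 994.0 456.0
  sides top [98. 99. 77. 81.] side [88. 88. 87. 86.]
4 moments [663.5 -66.1  83.8] [0.3 0.3] diag [666.3 -67.1  86.9] [2.3 2.3] areas 970.5 634.5
  sides top [ 86. 100.  91.  79.] side [90. 83. 87. 80.]
tray [[656.0, 266.0], [746.0, -129.0], [485.0, -181.0], [400.0, 202.0]] [571.8  39.5  26. ] [264. 405. 266. 393.]
0.244 -1.347 -2.943 1.79 jar cap (array([510.41932051,  46.05759223,  60.80474258]), [np.float64(1.4198427708483174), np.float64(1.4198427708483936)])
```

Positions fit each other: yaw about 0.22, spacing 131 x 251 mm, lid tops about 84–86 mm. I'll close the fingers almost fully, turn to line up with the tray, and go above the far edge of lid 1.

```bash
cat > g.py <<'E'
import sys,numpy as np
from workcell import ctrl
from scipy.spatial.transform import Rotation as Ro
L={1:(480.7,150.2),2:(536.2,-94.4),3:(608.6,178.8),4:(663.5,-66.1)}
yaw=.22;tx=np.array([np.cos(yaw),np.sin(yaw)]);ty=np.array([-tx[1],tx[0]])
n,dx,dy,z=int(sys.argv[1]),*map(float,sys.argv[2:5])
p=np.array([*(np.array(L[n])+dx*tx+dy*ty),z])
o=ctrl.get_obs();R=Ro.from_rotvec(o['orientation'])
a=np.arctan2(*R.as_matrix()[[1,0],1])
print('t',o['t'].round(2),'ee',o['ee_pos'].round(1),'F',o['ft_force'].round(2),'w',o['width'].round(1))
print('target',p.round(1),'shift cm',(R.inv().apply(p-o['ee_pos'])/10).round(2),'spin deg',np.degrees(a-(yaw+np.pi/2)).round(1), 'tilt z',R.as_matrix()[:,2].round(3))
E
python3 g.py 1 30 0 125
```

```text
Traceback (most recent call last):
  File "g.py", line 10, in <module>
    print('t',o['t'].round(2),'ee',o['ee_pos'].round(1),'F',o['ft_force'].round(2),'w',o['width'].round(1))
              ^^^^^^^^^^^^
AttributeError: 'float' object has no attribute 'round'
```

```bash
sed -i "s/o\['t'\].round(2)/round(float(o['t']),2)/; s/o\['width'\].round(1)/round(float(o['width']),1)/" g.py; python3 g.py 1 30 0 125
```

```text
t 0.1 ee [185.  596.5 222. ] F [-0.07  0.27  0.41] w 87.8
target [510.  156.7 125. ] shift cm [-44.07 -32.36   9.74] spin deg -29.8 tilt z [-0.    -0.001 -1.   ]
```

```bash
python3 -m inch '[{"xyz":[-2,-1.5,0],"spin":-2},{"xyz":[-5,-4,0.5],"spin":-5},{"xyz":[-9,-6.5,1],"spin":-8},{"xyz":[-13,-9.5,2],"spin":-11},{"xyz":[-17,-12.5,3],"spin":-14},{"xyz":[-21,-15.5,4],"spin":-17},{"xyz":[-25,-18.5,5],"spin":-20},{"xyz":[-29,-21.5,6],"spin":-23},{"xyz":[-33,-24.5,7],"spin":-26},{"xyz":[-37,-27,8],"spin":-28},{"xyz":[-40,-29.5,8.5],"spin":-30},{"xyz":[-42.5,-31.2,9.2],"spin":-30},{"xyz":[-44.1,-32.4,9.7],"spin":-30},{"xyz":[-44.1,-32.4,9.7],"spin":-30},{"xyz":[-44.1,-32.4,9.7],"spin":-30}]' 0.95; python3 g.py 1 30 0 92
python3 - <<'E'
import cv2
from workcell import ctrl
cv2.imwrite('pics/w1.png',ctrl.get_image('wrist')[:,:,::-1])
E
```

```text
t: 1.6
ee_pos: [509.7, 156.1, 125.1]
orientation: [0.347, -3.121, 0.002]
ft_force: [0.1, 0.6, 0.2]
width: 4.5
t 1.6 ee [509.7 156.1 125.1] F [0.05 0.58 0.18] w 4.5
target [510.  156.7  92. ] shift cm [-0.04  0.06  3.31] spin deg 0.1 tilt z [-0.001 -0.001 -1.   ]
```

View pics/w1.png

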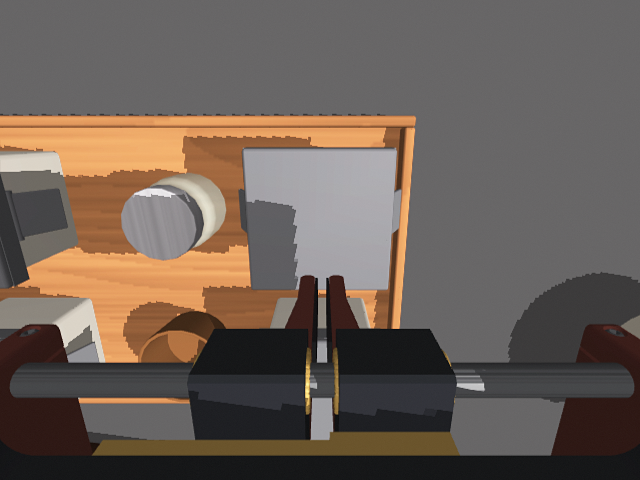

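The wrist view shows lid 1 with corners near (244,148), (396,149), (388,290) and (252,290), and the fingertips at about (322,278) over its far edge. I'll check the centre from these corners and descend.

```bash
python3 - <<'E'
import numpy as np
from workcell import ctrl
from scipy.spatial.transform import Rotation as Ro
o=ctrl.get_obs();i=ctrl.camera_info('wrist');R=Ro.from_rotvec(o['orientation']).as_matrix();H=i['hand_eye']
c=o['ee_pos']+R@H[:3,3];P=[]
for uv in [(244,148),(396,149),(388,290),(252,290)]:
    d=R@H[:3,:3]@np.linalg.solve(i['camera_matrix'],[*uv,1]);P.append(c+d*(85-c[2])/d[2])
P=np.array(P);print(P.mean(0).round(1),np.linalg.norm(P-np.roll(P,1,0),axis=1).round(1))
E
python3 -m inch '[{"xyz":[0,0,1]},{"xyz":[0,0,2.2]},{"xyz":[0,0,3]},{"xyz":[0,0,3.3]},{"xyz":[0,0,3.3]}]'; python3 -m inch '[{"xyz":[0,0,0.1]},{"xyz":[0,0,0.2]},{"xyz":[0,0,0.3]},{"xyz":[0,0,0.3]},{"xyz":[0,0,0.3]}]'
```

```text
[482.4 150.6  85. ] [91.3 88.9 90.7 90.5]$[0]: bad value
$[0]: bad value
```

The lid 1 centre agrees within 2 mm and the sides come out at about 90 mm. The rows also need "spin".

```bash
python3 -m inch '[{"xyz":[0,0,1],"spin":0},{"xyz":[0,0,2.2],"spin":0},{"xyz":[0,0,3],"spin":0},{"xyz":[0,0,3.3],"spin":0},{"xyz":[0,0,3.3],"spin":0}]'; python3 -m inch '[{"xyz":[0,0,0.1],"spin":0},{"xyz":[0,0,0.2],"spin":0},{"xyz":[0,0,0.3],"spin":0},{"xyz":[0,0,0.4],"spin":0},{"xyz":[0,0,0.4],"spin":0}]'
```

```text
t: 2.15
ee_pos: [508.9, 156.6, 91.5]
orientation: [0.349, -3.119, 0.002]
ft_force: [0.4, -0.5, -0.3]
width: 4.5
t: 2.65
ee_pos: [509.3, 156.7, 87.7]
orientation: [0.349, -3.12, 0.002]
ft_force: [-0.4, 0.6, 1.7]
width: 4.6
```

```bash
for i in 1 2; do :; done; python3 -m inch '[{"xyz":[0,0,0.05],"spin":0},{"xyz":[0,0,0.1],"spin":0},{"xyz":[0,0,0.1],"spin":0}]'; python3 -m inch '[{"xyz":[0,0,0.05],"spin":0},{"xyz":[0,0,0.1],"spin":0},{"xyz":[0,0,0.1],"spin":0}]'
```

```text
t: 2.95
ee_pos: [509.4, 156.7, 86.7]
orientation: [0.349, -3.12, 0.002]
ft_force: [0.6, 0.2, 2.6]
width: 4.3
t: 3.25
ee_pos: [509.5, 156.8, 86.0]
orientation: [0.349, -3.12, 0.002]
ft_force: [-0.7, 0.2, 6.5]
width: 4.5
```

```bash
python3 -m inch '[{"xyz":[0,0,0.05],"spin":0},{"xyz":[0,0,0.05],"spin":0}]'|grep -E 'ee|ft'; python3 -m inch '[{"xyz":[0,0,0.05],"spin":0},{"xyz":[0,0,0.05],"spin":0}]'|grep -E 'ee|ft';python3 -m inch '[{"xyz":[0,0,-0.2],"spin":0},{"xyz":[0,0,-0.4],"spin":0},{"xyz":[0,0,-0.4],"spin":0}]'|grep -E 'ee|ft'; python3 -m inch '[{"xyz":[0,0,0.1],"spin":0},{"xyz":[0,0,0.1],"spin":0}]'|grep -E 'ee|ft'; python3 -m inch '[{"xyz":[0,0,0.1],"spin":0},{"xyz":[0,0,0.1],"spin":0}]'|grep -E 'ee|ft'; python3 -m inch '[{"xyz":[0,0,0.1],"spin":0},{"xyz":[0,0,0.1],"spin":0}]'|grep -E 'ee|ft'
```

```text
ee_pos: [509.4, 156.8, 85.9]
ft_force: [-1.6, -0.2, 7.4]
ee_pos: [509.4, 156.8, 85.8]
ft_force: [-1.4, -0.7, 7.2]
ee_pos: [509.4, 156.7, 89.8]
ft_force: [0.7, -0.2, 0.6]
ee_pos: [509.4, 156.7, 88.6]
ft_force: [0.4, 0.4, 0.9]
ee_pos: [509.5, 156.7, 87.5]
ft_force: [0.5, 0.6, 0.9]
ee_pos: [509.6, 156.7, 86.5]
ft_force: [-0.1, 0.7, 2.4]
```

```bash
cat > w.py <<'E'
import sys,cv2,numpy as np
from workcell import ctrl
F=[];
for k in range(4):
    o=ctrl.get_obs();F.append(o['ft_force']);im=ctrl.get_image('wrist')
cv2.imwrite(f'pics/{sys.argv[1]}.png',im[:,:,::-1])
print('t',round(float(o['t']),2),'z',o['ee_pos'][2].round(2),'F',np.mean(F,0).round(2))
hsv=cv2.cvtColor(im,cv2.COLOR_RGB2HSV)
g=cv2.cvtColor(im,cv2.COLOR_RGB2GRAY).astype(int)
for c in(300,322,345): # near edge: strongest step along the column above the fingers
    d=np.abs(np.diff(g[60:200,c])); print('col',c,'steps at rows',[(int(r)+60,int(g[r+61,c]-g[r+60,c])) for r in np.sort(np.argsort(d)[-4:])])
i=np.where(hsv[:,:,1]>90,1,0)
for r in(135,140,150,160):
    s=np.where(hsv[r,200:430,1]<60)[0]+200; print('row',r,(s.min(),s.max(),len(s)) if len(s) else None)
E
python3 w.py w2; python3 -m inch '[{"xyz":[0,0,-0.3],"spin":0},{"xyz":[0,0,-0.5],"spin":0},{"xyz":[0,0,-0.5],"spin":0}]'|grep -E 'ee|ft'; python3 w.py w3
```

```text
t 4.7 z 86.58 F [0.46 0.55 2.46]
col 300 steps at rows [(112, 62), (125, 55), (126, 43), (135, -72)]
col 322 steps at rows [(111, 44), (112, 59), (125, 57), (148, -115)]
col 345 steps at rows [(112, 48), (125, 53), (126, 40), (148, -116)]
row 135 None
row 140 (np.int64(429), np.int64(429), 1)
row 150 (np.int64(225), np.int64(429), 187)
row 160 (np.int64(221), np.int64(429), 196)
ee_pos: [509.5, 156.7, 91.8]
ft_force: [0.5, 0.5, -0.1]
t 5.2 z 91.51 F [ 0.57 -0.2   0.1 ]
col 300 steps at rows [(112, 43), (113, 53), (126, 79), (139, -61)]
col 322 steps at rows [(112, 48), (113, 54), (126, 82), (148, -81)]
col 345 steps at rows [(113, 56), (126, 82), (149, -94), (151, 43)]
row 135 (np.int64(427), np.int64(429), 3)
row 140 (np.int64(427), np.int64(429), 3)
row 150 (np.int64(230), np.int64(429), 162)
row 160 (np.int64(225), np.int64(429), 190)
```

Lid 1's near edge does not rise and the stiffness is about 7 N/mm from z≈86.8, so it is probably sound. Next is lid 3.

```bash
python3 g.py 3 -30 0 91.5
```

```text
t 5.25 ee [509.4 156.7  91.5] F [ 0.89  0.19 -0.18] w 4.4
target [579.3 172.3  91.5] shift cm [-7.16 -0.03 -0.02] spin deg 0.2 tilt z [-0.002 -0.001 -1.   ]
```

```bash
python3 -m inch '[{"xyz":[0,0,-1],"spin":0},{"xyz":[-3,0,-1.2],"spin":0},{"xyz":[-6,0,-1],"spin":0},{"xyz":[-7.2,0,-0.5],"spin":0},{"xyz":[-7.2,0,0],"spin":0},{"xyz":[-7.2,0,0],"spin":0}]'|grep -E 'ee|ft'; python3 w.py w4; python3 -m inch '[{"xyz":[0,0,0.1],"spin":0},{"xyz":[0,0,0.2],"spin":0},{"xyz":[0,0,0.3],"spin":0},{"xyz":[0,0,0.3],"spin":0}]'|grep -E 'ee|ft'; python3 -m inch '[{"xyz":[0,0,0.1],"spin":0},{"xyz":[0,0,0.1],"spin":0}]'|grep -E 'ee|ft'; python3 -m inch '[{"xyz":[0,0,0.1],"spin":0},{"xyz":[0,0,0.1],"spin":0}]'|grep -E 'ee|ft'
```

```text
ee_pos: [577.6, 172.1, 90.0]
ft_force: [0.1, -0.2, -0.7]
t 6.0 z 91.05 F [-0.1  -0.18 -0.33]
col 300 steps at rows [(188, -20), (189, -21), (191, 47), (198, 13)]
col 322 steps at rows [(188, -19), (189, -23), (190, 9), (191, 41)]
col 345 steps at rows [(187, -4), (188, -17), (189, -29), (191, 49)]
row 135 (np.int64(223), np.int64(429), 192)
row 140 (np.int64(223), np.int64(429), 192)
row 150 (np.int64(224), np.int64(429), 191)
row 160 (np.int64(225), np.int64(429), 190)
ee_pos: [578.4, 172.3, 88.2]
ft_force: [-0.6, -0.5, -0.5]
ee_pos: [578.3, 172.3, 87.0]
ft_force: [0.0, -0.2, -0.0]
ee_pos: [578.5, 172.3, 86.2]
ft_force: [-0.0, -0.3, 3.0]
```

```bash
python3 -m inch '[{"xyz":[0,0,0.05],"spin":0},{"xyz":[0,0,0.05],"spin":0}]'|grep -E 'ee|ft'; python3 -m inch '[{"xyz":[0,0,0.1],"spin":0},{"xyz":[0,0,0.1],"spin":0}]'|grep -E 'ee|ft'
```

```text
ee_pos: [578.5, 172.4, 85.9]
ft_force: [-2.1, 0.3, 5.3]
ee_pos: [578.5, 172.4, 85.4]
ft_force: [-2.7, -1.2, 8.2]
```

Lid 3 stays rigid (8 N within 1.2 mm of contact), so it is sound. Next, the near edge of lid 4.

```bash
python3 -m inch '[{"xyz":[0,0,-0.5],"spin":0},{"xyz":[0,0,-1.5],"spin":0},{"xyz":[0,-1.5,-2],"spin":0},{"xyz":[0,-5,-2],"spin":0},{"xyz":[0,-9,-2],"spin":0},{"xyz":[0,-13,-2],"spin":0},{"xyz":[0,-17,-2],"spin":0},{"xyz":[0,-21,-2],"spin":0},{"xyz":[0,-24,-2],"spin":0},{"xyz":[0,-25,-1],"spin":0},{"xyz":[0,-25.1,-0.6],"spin":0},{"xyz":[0,-25.1,-0.6],"spin":0}]'|grep -E 'ee|ft'; python3 g.py 4 -30 0 88
```

```text
ee_pos: [632.9, -72.0, 90.5]
ft_force: [0.2, 0.2, 0.3]
t 8.45 ee [632.9 -72.   90.5] F [0.15 0.22 0.33] w 3.9
target [634.2 -72.6  88. ] shift cm [-0.12 -0.09  0.25] spin deg 0.2 tilt z [-0.005 -0.001 -1.   ]
```

```bash
python3 -m inch '[{"xyz":[0,0,0.1],"spin":0},{"xyz":[0,0,0.2],"spin":0},{"xyz":[0,0,0.2],"spin":0}]'|grep -E 'ee|ft'; python3 -m inch '[{"xyz":[0,0,0.1],"spin":0},{"xyz":[0,0,0.1],"spin":0}]'|grep -E 'ee|ft'; python3 -m inch '[{"xyz":[0,0,0.1],"spin":0},{"xyz":[0,0,0.1],"spin":0}]'|grep -E 'ee|ft'; python3 -m inch '[{"xyz":[0,0,0.1],"spin":0},{"xyz":[0,0,0.1],"spin":0}]'|grep -E 'ee|ft'
```

```text
ee_pos: [632.7, -70.9, 88.5]
ft_force: [-0.3, 1.3, -0.0]
ee_pos: [632.7, -70.5, 87.5]
ft_force: [0.3, 0.8, 0.4]
ee_pos: [632.8, -70.5, 86.8]
ft_force: [-0.3, -0.6, 3.5]
ee_pos: [632.9, -70.5, 86.3]
ft_force: [-2.5, -0.1, 6.5]
```

Lid 4 looks sound too (6.5 N within 1 mm). Next, the far edge of lid 2.

```bash
python3 -m inch '[{"xyz":[0,0,-0.5],"spin":0},{"xyz":[0,0,-1.4],"spin":0},{"xyz":[2,0,-1.5],"spin":0},{"xyz":[5,0,-1.5],"spin":0},{"xyz":[7,0,-1],"spin":0},{"xyz":[7.1,0,-0.6],"spin":0},{"xyz":[7.1,0,-0.5],"spin":0},{"xyz":[7.1,0,-0.5],"spin":0}]'|grep -E 'ee|ft'; python3 g.py 2 30 0 88; python3 -m inch '[{"xyz":[0,0,0.1],"spin":0},{"xyz":[0,0,0.2],"spin":0},{"xyz":[0,0,0.2],"spin":0}]'|grep -E 'ee|ft'; python3 -m inch '[{"xyz":[0,0,0.1],"spin":0},{"xyz":[0,0,0.1],"spin":0}]'|grep -E 'ee|ft'; python3 -m inch '[{"xyz":[0,0,0.1],"spin":0},{"xyz":[0,0,0.1],"spin":0}]'|grep -E 'ee|ft'; python3 -m inch '[{"xyz":[0,0,0.1],"spin":0},{"xyz":[0,0,0.1],"spin":0}]'|grep -E 'ee|ft'
```

```text
ee_pos: [565.1, -86.3, 91.9]
ft_force: [-0.6, -0.6, 1.2]
t 10.15 ee [565.1 -86.3  91.9] F [-0.62 -0.63  1.25] w 4.4
target [565.5 -87.9  88. ] shift cm [-0.01 -0.16  0.39] spin deg 0.3 tilt z [-0.004 -0.001 -1.   ]
ee_pos: [565.4, -86.1, 89.8]
ft_force: [0.3, -0.1, 1.1]
ee_pos: [565.4, -86.1, 88.6]
ft_force: [0.3, -0.0, 0.6]
ee_pos: [565.3, -86.0, 87.5]
ft_force: [0.6, 0.2, 0.2]
ee_pos: [565.4, -86.1, 86.7]
ft_force: [-1.2, -0.6, 4.3]
```

All four were stiff at the end of the press. Lid 1, though, already carried 1–2.5 N over the 2–3 mm before it stiffened, and it triangulated about 2.5 mm higher than the others. I'll recheck lid 1 at its right edge, where a tilt shows as a slope in the wrist view.

```bash
python3 -m inch '[{"xyz":[0,0,-0.5],"spin":0},{"xyz":[0,0,-1.5],"spin":0},{"xyz":[0.5,1.5,-2],"spin":0},{"xyz":[1,5,-2],"spin":0},{"xyz":[2,9,-2],"spin":0},{"xyz":[2.5,13,-2],"spin":0},{"xyz":[3,17,-2],"spin":0},{"xyz":[3,20,-2],"spin":0},{"xyz":[3,22,-1.5],"spin":0},{"xyz":[3,22.2,-0.8],"spin":0},{"xyz":[3,22.2,-0.6],"spin":0},{"xyz":[3,22.2,-0.6],"spin":0}]'|grep -E 'ee|ft'; python3 g.py 1 0 -27 88; python3 w.py w5 | head -1
```

```text
ee_pos: [486.2, 123.1, 92.5]
ft_force: [0.1, -0.8, -0.1]
t 12.25 ee [486.2 123.1  92.5] F [ 0.13 -0.83 -0.13] w 4.4
target [486.6 123.9  88. ] shift cm [-0.06  0.06  0.45] spin deg 0.3 tilt z [-0.005 -0.001 -1.   ]
t 12.4 z 92.91 F [-0.29  0.04  0.  ]
```

```bash
python3 -m inch '[{"xyz":[0,0,0.1],"spin":0},{"xyz":[0,0,0.25],"spin":0},{"xyz":[0,0,0.25],"spin":0}]'|grep -E 'ee|ft'; python3 w.py w6|head -1; python3 -m inch '[{"xyz":[0,0,0.1],"spin":0},{"xyz":[0,0,0.1],"spin":0}]'|grep -E 'ee|ft';  python3 w.py w7|head -1; python3 -m inch '[{"xyz":[0,0,0.1],"spin":0},{"xyz":[0,0,0.1],"spin":0}]'|grep -E 'ee|ft';  python3 w.py w8|head -1;python3 -m inch '[{"xyz":[0,0,0.1],"spin":0},{"xyz":[0,0,0.1],"spin":0}]'|grep -E 'ee|ft';  python3 w.py w9|head -1
python3 - <<'E'
import cv2,numpy as np
cv2.imwrite('pics/cmp1.png',np.hstack([cv2.imread(f'pics/{n}.png')[90:330,150:500] for n in('w5','w9')]))
E
```

```text
ee_pos: [486.8, 122.6, 90.3]
ft_force: [-0.5, 0.6, -0.8]
t 12.9 z 90.39 F [-0.22  0.1  -0.28]
ee_pos: [486.9, 122.9, 89.3]
ft_force: [-0.3, 0.7, -0.1]
t 13.3 z 89.41 F [-0.16  0.33  0.13]
ee_pos: [487.0, 122.9, 88.4]
ft_force: [0.3, -0.9, 0.7]
t 13.7 z 88.44 F [ 0.21 -0.52  0.68]
ee_pos: [487.0, 122.8, 87.4]
ft_force: [0.2, -1.8, 2.2]
t 14.1 z 87.51 F [ 0.32 -1.4   2.14]
```

View pics/cmp1.png

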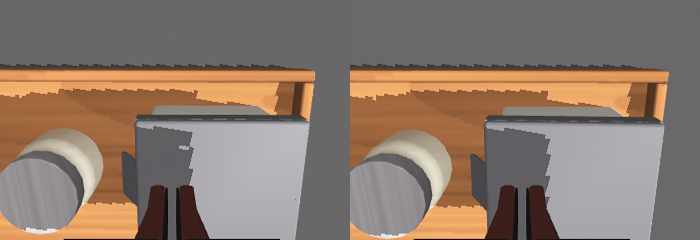

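The force on lid 1 grows gently, about 1.2 N/mm from z≈89.2, a side force appears, and the near edge now slopes. It is tipping, so I'll press one more step to confirm.

```bash
python3 -m inch '[{"xyz":[0,0,0.1],"spin":0},{"xyz":[0,0,0.1],"spin":0}]'|grep -E 'ee|ft';  python3 w.py w10|head -1
python3 - <<'E'
import cv2,numpy as np
for n in('w5','w8','w9','w10'):
    g=cv2.cvtColor(cv2.imread(f'pics/{n}.png'),cv2.COLOR_BGR2GRAY).astype(float)
    # skirt/top boundary: strongest bright rise in rows 195-225 on lit columns
    cs=np.arange(345,450,5);r=[]
    for c in cs:
        d=np.diff(cv2.GaussianBlur(g[195:235,c:c+1],(1,3),0)[:,0]);r.append(195+d.argmax())
    print(n,'slope px/px',np.polyfit(cs,r,1).round(4),r)
E
python3 g.py 1 0 0 92
```

```text
ee_pos: [487.0, 122.8, 86.5]
ft_force: [0.2, -2.2, 3.6]
t 14.5 z 86.55 F [-0.03 -1.9   3.13]
w5 slope px/px [-1.560000e-02  2.166797e+02] [np.int64(211), np.int64(211), np.int64(211), np.int64(211), np.int64(211), np.int64(211), np.int64(211), np.int64(211), np.int64(211), np.int64(211), np.int64(211), np.int64(211), np.int64(211), np.int64(211), np.int64(211), np.int64(211), np.int64(201), np.int64(211), np.int64(211), np.int64(211), np.int64(211)]
w8 slope px/px [-3.270000e-02  2.264987e+02] [np.int64(212), np.int64(231), np.int64(212), np.int64(212), np.int64(212), np.int64(213), np.int64(213), np.int64(212), np.int64(212), np.int64(213), np.int64(213), np.int64(213), np.int64(213), np.int64(213), np.int64(213), np.int64(213), np.int64(213), np.int64(213), np.int64(213), np.int64(213), np.int64(213)]
w9 slope px/px [1.120000e-02 2.083978e+02] [np.int64(212), np.int64(212), np.int64(213), np.int64(212), np.int64(212), np.int64(213), np.int64(213), np.int64(213), np.int64(212), np.int64(213), np.int64(213), np.int64(213), np.int64(213), np.int64(213), np.int64(213), np.int64(213), np.int64(213), np.int64(213), np.int64(213), np.int64(214), np.int64(213)]
w10 slope px/px [2.050000e-02 2.049424e+02] [np.int64(212), np.int64(212), np.int64(212), np.int64(212), np.int64(213), np.int64(213), np.int64(213), np.int64(212), np.int64(213), np.int64(213), np.int64(213), np.int64(213), np.int64(213), np.int64(213), np.int64(214), np.int64(214), np.int64(214), np.int64(213), np.int64(214), np.int64(214), np.int64(214)]
t 14.55 ee [487.  122.8  86.5] F [ 0.02 -1.78  2.47] w 4.3
target [480.7 150.2  92. ] shift cm [ 0.01  2.81 -0.55] spin deg 0.2 tilt z [-0.003 -0.001 -1.   ]
```

Lid 1 rocks: the slope grows 0 → 0.02 and the force is only 3 N after 2.7 mm. Now its middle.

```bash
python3 -m inch '[{"xyz":[0,0,-0.4],"spin":0},{"xyz":[0,0,-0.8],"spin":0},{"xyz":[0,1.5,-0.8],"spin":0},{"xyz":[0,2.8,-0.7],"spin":0},{"xyz":[0,2.8,-0.5],"spin":0},{"xyz":[0,2.8,-0.5],"spin":0}]'|grep -E 'ee|ft'; python3 w.py w11|head -1; python3 - <<'E'
import cv2,numpy as np
cv2.imwrite('pics/c11.png',cv2.imread('pics/w11.png')[90:400,150:500])
E
python3 g.py 1 0 0 89
```

```text
ee_pos: [480.2, 150.8, 91.1]
ft_force: [0.3, -0.5, -0.2]
t 15.3 z 91.32 F [ 0.26 -0.13  0.15]
t 15.35 ee [480.7 150.   91.4] F [-0.21 -0.56 -0.39] w 4.6
target [480.7 150.2  89. ] shift cm [-0.    0.02  0.24] spin deg 0.2 tilt z [-0.004 -0.001 -1.   ]
```

View pics/c11.png

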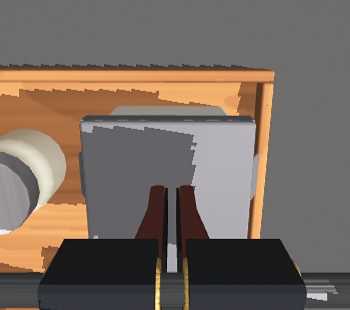

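The fingertips sit over the lid's middle, within about 2 mm: lid columns 232–405, fingers at about 322. Pressing down in steps.

```bash
python3 -m inch '[{"xyz":[-0.1,0,0.1],"spin":0},{"xyz":[-0.1,0,0.25],"spin":0},{"xyz":[-0.1,0,0.3],"spin":0},{"xyz":[-0.1,0,0.3],"spin":0}]'|grep -E 'ee|ft'; for k in 1; do python3 -m inch '[{"xyz":[0,0,0.1],"spin":0},{"xyz":[0,0,0.1],"spin":0}]'|grep -E 'ee|ft'; done; python3 -m inch '[{"xyz":[0,0,0.1],"spin":0},{"xyz":[0,0,0.1],"spin":0}]'|grep -E 'ee|ft'; python3 -m inch '[{"xyz":[0,0,0.1],"spin":0},{"xyz":[0,0,0.1],"spin":0}]'|grep -E 'ee|ft'
```

```text
ee_pos: [482.1, 150.1, 88.5]
ft_force: [0.6, -1.1, 2.6]
ee_pos: [482.1, 150.1, 87.5]
ft_force: [-0.3, -0.1, 3.2]
ee_pos: [482.1, 150.1, 86.6]
ft_force: [-0.2, -0.5, 6.2]
ee_pos: [482.1, 150.1, 85.7]
ft_force: [-0.6, 0.2, 5.8]
```

```bash
python3 -m inch '[{"xyz":[0,0,0.1],"spin":0},{"xyz":[0,0,0.1],"spin":0}]'|grep -E 'ee|ft'; python3 -m inch '[{"xyz":[0,0,0.1],"spin":0},{"xyz":[0,0,0.1],"spin":0}]'|grep -E 'ee|ft'
```

```text
ee_pos: [482.1, 150.1, 85.2]
ft_force: [-1.4, -1.0, 9.9]
ee_pos: [482.1, 150.1, 85.0]
ft_force: [-3.0, -2.0, 14.5]
```

```bash
python3 w.py w12|head -1; python3 w.py w13|head -1; python3 - <<'E'
import cv2
cv2.imwrite('pics/c13.png',cv2.imread('pics/w13.png')[90:400,150:500])
E
```

```text
t 16.9 z 85.02 F [-3.09 -1.51 14.76]
t 17.1 z 85.03 F [-3.55 -1.79 14.07]
```

View pics/c13.png

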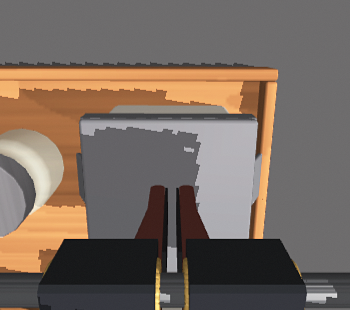

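The lid is level: its near edge is horizontal at crop row 120. The push is steady at about 14 N and the middle has sunk from about 89.2 to 85.0, so it is seated. Handing in.

```bash
python3 -c "
from workcell import ctrl
ctrl.close_job();o=ctrl.get_obs();print(o['t'],o['ee_pos'],o['ft_force'])"
```

```text
the job is handed in; nothing more can be done
the job is handed in; nothing more can be done
```

The rocking lid is the one at the near left place (lid_place_1). I handed the job in at about 17 s with the fingertips holding it down at its middle; the hand-in gave no verdict.

- **Finding it:** I pressed each lid near an edge with the fingers nearly closed. Lids 2, 3 and 4 stiffened at once, at about 4–6 N per mm. Lid 1 gave only about 1.2 N per mm over 2.7 mm, which I take as roughly 0.09 rad of tilt, and its near edge sloped in the wrist camera.
- **Disagreement:** My first press on lid 1, at its far edge, looked sound because I mostly saw the stiff part of the travel. I pressed it again at its right edge, and that settled it. I pressed lid 2 only to about 4 N and lid 4 to 6.5 N, so neither was tested to the full 12 N.
- **Last checks:** The lid's middle sank from about 89.2 to 85.0 mm, so it is seated. The push held steady at 14–15 N, with about 4 N sideways. The lid looks level in the wrist view. The fingertips are about 2 mm or less from its middle.
- **Other things:** The highest force I read was about 15 N. I steered clear of the other things on the counter but did not check them again with a final overhead picture.

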